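# Present the orange-labelled jar to the label reader

### The arm

A 6-joint arm with a two-finger parallel gripper is mounted at the origin on the work surface. World frame = base frame: x ahead of the robot, y to its left, z up, the work surface at z = 0. Lengths are in m, angles in rad, forces in N, time in s.
With the tool pointing down it reaches from about 0.275 to 0.725 m from the base axis. Payload 15.9 kg.
Tool frame: the origin (TCP) lies at the centre of the arm's flange, where the gripper is bolted on; the fingertips stand 173 mm ahead of it and the grasp point (between the pads) lies 155 mm ahead of it; z points along the fingers, y is the line along which they close (so a half turn about z gives the same grasp; the last joint's range is limited). The gripper opens to 85 mm and grips with 20 to 120 N. Pads are 22 mm wide; open, the fingers measure 114 mm over their backs; the gripper's body (76 mm by 85 mm) begins 54 mm behind the grasp point. The pads swing forward as they close: fully open they stand 13 mm farther back than shut.
Start: joints at [1.223, 0.213, -0.034, 1.323, 0, 1.571], TCP at [0.17, 0.47, 0.405] pointing down, gripper open.
Joint ranges: [-2.98, 2.98], [-0.74, 1.72], [-1.14, 1.35], [-2.1, 2.04], [-1.57, 1.44], [-3.14, 3.14]. Speed limits (rad/s): [1.89, 1.89, 2.39, 2.57, 3.14, 3.14].

### API

Orientations are given as a unit quaternion [x, y, z, w].
In Python, from plant import robot, cams gives the robot as it stands.
- The arm moves only by the tool servo_tool, never from a script. Its argument "motion" is a list of rows, each a list of 3 entries, a list of its own where there are three numbers: the turn, a rotation vector about the world's x, y, z each as a share of 180 degrees, from -1 to 1, then the shift along the world's x, y, z each as a share of 0.4 m, from -1 to 1, then the finger opening in mm, from 0 to 85.4. A call has 1 to 5 rows; each row is the pose to reach, as a shift and turn from the pose commanded when the call began, turning the shorter way round; what a row does not reach only later rows make up. A row lasts 1/12 s, in which the tool goes at most 41.7 mm and 7.16 degrees, less where a joint would pass 70% of its speed; a pose out of reach is approached as far as the arm can. A call with a number of a shift or a turn outside -1 to 1 is refused whole. A call with a gripper value outside its range is refused whole. The fingers move at their own pace and stop on an object; "newtons" is the grip in N (left out, the last holds). Time passes only in rows, so rows that repeat a pose let the fingers close. It gives the time, the measured TCP pose, the force, the opening and the grip force at its end, in the units of the state.
- robot.sense(): the state, without advancing time (a new reading comes with each control period).
- cams.capture(name): name is "scene" or "top"; returns a dict with "image" (384x512x3 uint8, red, green, blue), "camera_matrix" (3x3 intrinsics, pixels), "view" (4x4, takes a point from world to camera coordinates). Camera axes: x right, y down, z forward; pixel columns grow to the right and rows downward; lengths in m; the calibration is good to about 2 mm. A picture is of the moment at which its call begins. There is no depth.
- robot.sign_off(): hands the job in; it is judged then, once.
The state is a dict: "clock": time; "q": joint angles; "qvel": joint speeds; "tau": joint torques, N m; "position": TCP position; "orientation": TCP orientation; "force": force on the tool from outside, world axes, zero at the start; "ft_torque": the same for the moment, N m; "width": finger opening in m; "finger_force": force on a finger pad.
Only numpy, scipy, OpenCV 4.12 (cv2) and the standard library are available. Lean on these libraries where they do the work, as an engineer would, in place of code of your own. Each camera call takes 0.05 s, during which the arm holds its last target. There are 200 camera calls.

### The job

Book in the jar of printed parts that has the orange label: stand it upright, wholly on the round black pad of the blue label reader, with its orange label facing the reader's red window, and let go. Keep it upright on the way, set it down rather than dropping it, and leave the other two jars standing where they are.

Things in the scene. Friction and masses are not known exactly. Their poses are not given: they have to be found in the camera images.
- orange_jar: Loose jar with an orange label, about 0.2 kg: white cylinder 56 mm in diameter, black lid 53 mm in diameter from 78 to 95 mm up. The orange label covers about 85 degrees of its side, 12 to 68 mm up; an orange bar (24 x 13 mm) on the lid runs from its centre to the rim on the label's side. Origin: centre of the underside; +x out through the label's middle, z up.
- orange_jar_label (a point): Middle of the orange label, on the jar's side 28 mm from its axis and 40 mm above its underside.
- blue_jar: Bystander. Loose jar with a blue label, about 0.2 kg: white cylinder 56 mm in diameter, black lid 53 mm in diameter from 78 to 95 mm up. The blue label covers about 85 degrees of its side, 12 to 68 mm up; a blue bar (24 x 13 mm) on the lid runs from its centre to the rim on the label's side. Origin: centre of the underside; +x out through the label's middle, z up.
- green_jar: Bystander. Loose jar with a green label, about 0.2 kg: white cylinder 56 mm in diameter, black lid 53 mm in diameter from 78 to 95 mm up. The green label covers about 85 degrees of its side, 12 to 68 mm up; a green bar (24 x 13 mm) on the lid runs from its centre to the rim on the label's side. Origin: centre of the underside; +x out through the label's middle, z up.
- reader: Label reader, fixed: base plate 215 x 116 x 6 mm with a round black rubber pad (90 mm in diameter, top 10 mm above the bench, white dot at its centre) and a blue block 70 mm deep, 90 mm wide, its top 100 mm up. Origin: on the bench under the pad's centre; +x points from pad to block, whose front face with the red window is 85 mm from the pad's centre.
- pad (a point): Centre of the top of the round black pad, 10 mm above the bench.
- window (a point): Centre of the reader's red window (58 x 46 mm), on the block's front face, 85 mm from the pad's centre and 52 mm above the bench.

How it is judged:
By the outcome, as a careful person would: the job done as asked, in the order asked, and still so for the second after the job is handed in, with the robot touching nothing.
It also fails if it takes over 42 s, if anything falls off the work surface, if the arm or the gripper's body presses on something with over 40 N, if the wrist force passes 120 N, or if a joint passes its speed limit or range.

## Working session

There is one attempt and no reset: what is moved stays moved. The work goes in short steps, Python scripts to look and compute and a tool call to move; the robot and the scene stay as the last step left them, time stands still between calls to the robot, and variables do not carry over. Pictures are saved under pics/ and viewed, at most 10 in all, crops included, and the job is handed in when it is done.

Besides the shell and the picture viewer there is one more tool, called after "Call:" by a JSON object that holds its "op" and its "data", one argument or row to a line. servo_tool: Moves the arm, as the interface text tells. Its arguments: {"type":"object","properties":{"motion":{"type":"array","items":{"type":"array"}},"newtons":{"type":"number"}},"required":["motion"]}

```bash
mkdir -p pics; python3 - <<'E'
from plant import robot,cams
import cv2,numpy as np,pickle
d={n:cams.capture(n) for n in("scene","top")}
pickle.dump(d,open("c0.pkl","wb"))
for n in d: cv2.imwrite(f"pics/{n}0.png",d[n]["image"][:,:,::-1])
print(robot.sense())
for n in d: print(d[n]["camera_matrix"],d[n]["view"])
E
```

```text
{'clock': 0.1, 'q': array([ 1.22297554e+00,  2.13348459e-01, -3.49187985e-02,  1.32349365e+00,
       -2.02220833e-05,  1.57082352e+00]), 'qvel': array([-0.00113716, -0.00098879,  0.00107643,  0.00029156,  0.00042014,
        0.00022573]), 'tau': array([-1.72714004e-03, -6.87244463e+01,  4.87809420e+01,  1.21861330e-02,
       -2.65328872e-04, -5.28561813e-06]), 'position': array([0.17039259, 0.46996118, 0.4042756 ]), 'orientation': array([ 1.73048437e-01,  9.84913197e-01, -4.76768148e-04, -7.34885381e-05]), 'force': array([-0.33906166, -0.975171  , -0.58835065]), 'ft_torque': array([-0.01781935, -0.0226475 , -0.04055021]), 'finger_force': 0.0, 'width': 0.08538605182688423}
[[400.74841892   0.         256.92911839]
 [  0.         400.74841892 192.49171628]
 [  0.           0.           1.        ]] [[-0.22928363  0.97316646  0.01939232  0.15121942]
 [ 0.58849796  0.15446772 -0.79360561 -0.26254998]
 [-0.77530585 -0.17054844 -0.6081234   1.38346849]
 [ 0.          0.          0.          1.        ]]
[[377.14434959   0.         261.30145453]
 [  0.         377.14434959 193.97726859]
 [  0.           0.           1.        ]] [[-0.01460378 -0.99988322  0.00450322 -0.04554058]
 [-0.98837685  0.01375385 -0.15140023  0.51680396]
 [ 0.15132061 -0.00666189 -0.98846229  0.9553378 ]
 [ 0.          0.          0.          1.        ]]
```

View pics/scene0.png

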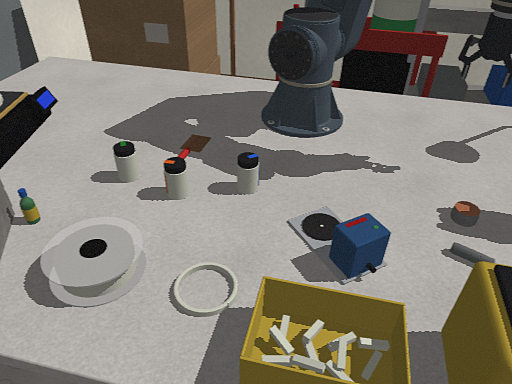

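View pics/top0.png

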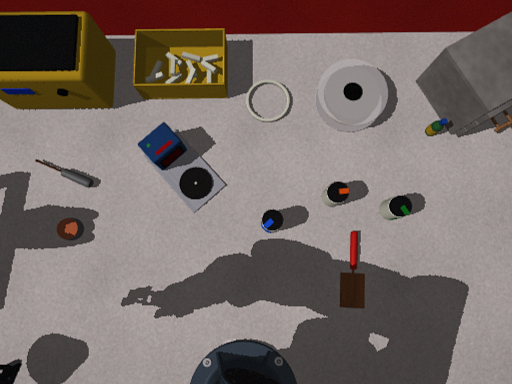

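The top view shows the orange jar at about (337,193) with its bar pointing right. Blue is at (272,221), green at (399,206), the pad dot at (196,183) and the block at (162,146). In the scene view the orange jar is at (176,178), the pad at (321,227) and the block at (360,245).

```bash
cat > h.py <<'E'
import cv2,numpy as np,pickle
def cam(d):
    V=d["view"];return d["camera_matrix"],V[:3,:3],-V[:3,:3].T@V[:3,3]
def ray(d,p):
    K,R,c=cam(d);r=R.T@np.linalg.solve(K,[p[0],p[1],1]);return c,r/np.linalg.norm(r)
def onz(d,p,z):
    c,r=ray(d,p);return c+r*(z-c[2])/r[2]
def tri(d1,p1,d2,p2):
    c,r=ray(d1,p1);e,s=ray(d2,p2)
    t=np.linalg.lstsq(np.c_[r,-s],e-c,rcond=None)[0]
    a,b=c+t[0]*r,e+t[1]*s;return (a+b)/2,np.linalg.norm(a-b)
def comps(d,lo,hi,amin=8):
    m=cv2.inRange(cv2.cvtColor(d["image"],cv2.COLOR_RGB2HSV),lo,hi)
    n,l,s,c=cv2.connectedComponentsWithStats(m)
    return [(s[i],c[i]) for i in range(1,n) if s[i][4]>=amin],l
E
python3 - <<'E'
from h import *
d=pickle.load(open("c0.pkl","rb"))
def up(n,x,y,w,h,k):return cv2.resize(d[n]["image"][y:y+h,x:x+w],None,fx=k,fy=k,interpolation=cv2.INTER_NEAREST)
a=np.vstack([np.hstack([up("top",130,115,100,100,4),up("top",320,165,100,100,4)][:2]),])
b=np.hstack([up("scene",285,200,105,75,4)[:, :400],up("scene",100,135,100,75,4)])
im=np.vstack([a[:,:800],b[:200*1]]);cv2.imwrite("pics/z.png",im[:600,:,::-1])
for n in d:
    for nm,lo,hi in(("orange",(3,150,100),(18,255,255)),("blue",(105,120,40),(125,255,255)),("green",(50,120,50),(75,255,255)),("black",(0,0,0),(180,255,28)),("white",(0,0,150),(180,60,255))):
        if nm=="white":continue
        print(n,nm,[(s[:5].tolist(),c.round(1).tolist()) for s,c in comps(d[n],lo,hi)[0] if s[4]<1500 and (n=="scene" or c[1]>115)][:14])
E
```

```text
scene orange [([164, 160, 11, 4, 33], [169.2, 161.4])]
scene blue [([484, 65, 28, 41, 841], [498.2, 86.6]), ([35, 90, 20, 20, 212], [45.0, 99.2]), ([247, 154, 11, 5, 36], [252.1, 155.7]), ([18, 188, 9, 10, 57], [22.0, 192.4])]
scene green [([371, 15, 46, 17, 470], [392.7, 24.2]), ([120, 141, 6, 5, 27], [122.7, 143.2]), ([35, 218, 5, 5, 8], [37.2, 220.1]), ([373, 225, 5, 4, 14], [375.2, 226.7])]
scene black [([500, 0, 7, 2, 8], [503.2, 0.4]), ([491, 3, 21, 10, 58], [500.0, 7.9]), ([285, 9, 7, 5, 12], [288.0, 10.8]), ([296, 8, 11, 5, 19], [301.2, 9.9]), ([459, 13, 53, 63, 798], [490.0, 42.7]), ([278, 34, 5, 3, 9], [279.6, 35.1]), ([298, 38, 4, 6, 9], [299.6, 41.1]), ([301, 40, 5, 7, 9], [303.2, 42.3]), ([277, 45, 10, 5, 14], [281.1, 47.2]), ([287, 46, 5, 8, 10], [288.7, 49.5]), ([273, 51, 8, 7, 14], [276.6, 54.0]), ([282, 51, 12, 9, 28], [287.0, 55.4]), ([271, 58, 2, 7, 10], [271.6, 60.8]), ([293, 60, 7, 5, 11], [296.0, 62.5])]
top orange [([339, 188, 10, 6, 55], [343.6, 190.5]), ([65, 222, 13, 14, 133], [71.2, 228.0])]
top blue [([440, 118, 8, 8, 43], [443.4, 121.4]), ([138, 123, 42, 40, 777], [158.3, 141.6]), ([264, 218, 10, 11, 64], [268.4, 222.7]), ([261, 222, 8, 10, 16], [263.9, 227.7])]
top green [([432, 121, 10, 10, 66], [435.9, 125.8]), ([147, 144, 3, 3, 9], [148.0, 145.0]), ([400, 205, 10, 10, 52], [404.5, 209.7])]
top black [([159, 145, 26, 24, 222], [171.6, 156.2]), ([180, 168, 32, 31, 778], [195.6, 182.8]), ([89, 180, 3, 7, 12], [90.2, 183.3]), ([328, 182, 20, 20, 260], [336.4, 192.0]), ([390, 196, 22, 20, 292], [399.4, 204.8]), ([262, 210, 21, 20, 256], [273.3, 218.7]), ([219, 351, 63, 33, 1363], [248.0, 370.6]), ([274, 351, 6, 5, 9], [276.3, 352.8]), ([0, 363, 21, 21, 308], [8.5, 373.0]), ([286, 363, 8, 13, 16], [289.6, 369.0])]
```

View pics/z.png

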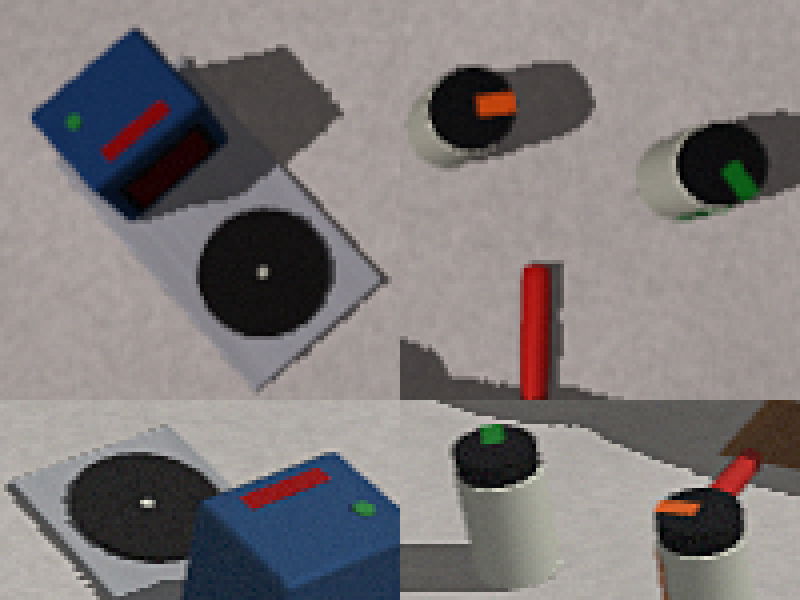

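```bash
python3 - <<'E'
from h import *
d=pickle.load(open("c0.pkl","rb"));T,S=d["top"],d["scene"]
print("cams",cam(T)[2],cam(S)[2])
def t(x,y,ox=130,oy=115):return (ox+x/4-.5,oy+y/4-.5)
def s(x,y,ox,oy):return (ox+x/4-.5,oy+(y-400)/4-.5)
print("pad",tri(T,t(263,272),S,s(148,503.5,285,200)))
P=onz(T,t(263,272),.01);print(P)
for p in[(384,279),(258,389),(280,168)]:print("plate",onz(T,t(*p),.006))
for p in[(136,29),(34,118),(105,188),(205,107)]:print("blk",onz(T,t(*p),.1))
print("blockcorner tri", tri(T,t(205,107),S,s(204,503,285,200)),tri(T,t(105,188),S,s(333,455,285,200)))
# lids
def lid(I,x,y,w,h,v=60):
    c=I["image"][y:y+h,x:x+w];hsv=cv2.cvtColor(c,cv2.COLOR_RGB2HSV)
    m=((hsv[...,2]<v)|(hsv[...,1]>130)).astype(np.uint8)
    n,l,st,ce=cv2.connectedComponentsWithStats(m);i=1+np.argmax(st[1:,4])
    return st[i],ce[i]+[x,y]
for n,b in(("orange",(326,178,26,26)),("blue",(258,206,28,28)),("green",(386,192,28,28))):
    st,c=lid(T,*b);print(n,st,c,"centre@.09",onz(T,c,.09))
bt=tri(T,(343.6,190.5),S,(169.2,161.4));print("bar tri",bt,"bar@.095",onz(T,(343.6,190.5),.095))
print("lid tri", tri(T,lid(T,326,178,26,26)[1],S,s(703,515,100,135)))
E
```

```text
cams [ 0.36556971 -0.04627895  1.02276471] [1.26179348 0.12934222 0.63002593]
pad (array([0.55476299, 0.12749558, 0.00962234]), np.float64(0.0017421182802878736))
[0.55478003 0.12655492 0.01      ]
plate [0.5495182  0.04445709 0.006     ]
plate [0.47511361 0.12966037 0.006     ]
plate [0.62851889 0.11635562 0.006     ]
blk [0.69638557 0.19386048 0.1       ]
blk [0.63869642 0.25666739 0.1       ]
blk [0.59281168 0.21069632 0.1       ]
blk [0.6444425  0.14906344 0.1       ]
blockcorner tri (array([0.64569552, 0.15287081, 0.09533363]), np.float64(0.005552958531925943)) (array([0.59357192, 0.21463753, 0.09678347]), np.float64(0.005884058520312359))
orange [  1   4  22  20 357] [337.82633053 191.59383754] centre@.09 [ 0.51173839 -0.24447295  0.09      ]
blue [  4   4  22  22 356] [272.28370787 219.7247191 ] centre@.09 [ 0.44348421 -0.07881892  0.09      ]
green [  3   3  24  21 380] [400.47894737 205.50526316] centre@.09 [ 0.47444259 -0.39930458  0.09      ]
bar tri (array([ 0.51302721, -0.25650719,  0.09502558]), np.float64(0.0029338746120593446)) bar@.095 [ 0.51351649 -0.25795147  0.095     ]
lid tri (array([ 0.4965221 , -0.11262251,  0.14582843]), np.float64(0.2347938345567849))
```

```bash
python3 - <<'E'
from h import *
d=pickle.load(open("c0.pkl","rb"));T,S=d["top"],d["scene"]
print("lid top tri",tri(T,(337.5,191.3),S,(100+303/4-.5,135+111/4-.5)))
I=T["image"][180:204,326:352];h=cv2.cvtColor(cv2.resize(I,None,fx=8,fy=8,interpolation=cv2.INTER_CUBIC),cv2.COLOR_RGB2HSV)
m=cv2.inRange(h,(3,150,110),(18,255,255))
r=cv2.minAreaRect(max(cv2.findContours(m,0,2)[0],key=cv2.contourArea));b=cv2.boxPoints(r)
w=np.array([onz(T,(326+p[0]/8-.5,180+p[1]/8-.5),.095) for p in b]);print(r,w)
e=np.diff(np.vstack([w,w[:1]]),axis=0)
print([(np.linalg.norm(x).round(4),np.degrees(np.arctan2(x[1],x[0])).round(1)) for x in e])
E
```

```text
lid top tri (array([ 0.51142421, -0.24151424,  0.09404408]), np.float64(0.0026924723173986456))
((144.87322998046875, 87.80950927734375), (44.674530029296875, 79.10283660888672), 85.71085357666016) [[ 0.5198593  -0.24542481  0.095     ]
 [ 0.5213904  -0.27016252  0.095     ]
 [ 0.5073049  -0.27050646  0.095     ]
 [ 0.50578318 -0.24582456  0.095     ]]
[(np.float64(0.0248), np.float64(-86.5)), (np.float64(0.0141), np.float64(-178.6)), (np.float64(0.0247), np.float64(93.5)), (np.float64(0.0141), np.float64(1.6))]
```

Call:
{"op": "servo_tool", "data": {
  "motion": [
    [[0,0,-0.0917],[0.214,-0.447,0],85],
    [[0,0,-0.0917],[0.214,-0.447,0],85],
    [[0,0,-0.0917],[0.214,-0.447,0],85],
    [[0,0,-0.0917],[0.214,-0.447,0],85],
    [[0,0,-0.0917],[0.214,-0.447,0],85]
  ]
}}

```text
clock: 0.52
position: [0.2563, 0.2888, 0.4045]
orientation: [0.313, 0.95, -0.0, 0.0]
force: [1.2, 0.3, -0.1]
width: 0.085
finger_force: 0.0
```

Call:
{"op": "servo_tool", "data": {
  "motion": [
    [[0,0,-0.0917],[0.214,-0.447,0],85],
    [[0,0,-0.0917],[0.214,-0.447,0],85],
    [[0,0,-0.0917],[0.214,-0.447,0],85],
    [[0,0,-0.0917],[0.214,-0.447,0],85],
    [[0,0,-0.0917],[0.214,-0.447,0],85]
  ]
}}

```text
clock: 0.93
position: [0.3418, 0.1103, 0.4047]
orientation: [0.446, 0.895, 0.0, 0.0]
force: [1.5, 1.2, 0.0]
width: 0.085
finger_force: 0.0
```

Call:
{"op": "servo_tool", "data": {
  "motion": [
    [[0,0,-0.0917],[0.214,-0.447,0],85],
    [[0,0,-0.0917],[0.214,-0.447,0],85],
    [[0,0,-0.0917],[0.214,-0.447,0],85],
    [[0,0,-0.0917],[0.214,-0.447,0],85],
    [[0,0,-0.0917],[0.214,-0.447,0],85]
  ]
}}

```text
clock: 1.35
position: [0.4277, -0.0693, 0.4045]
orientation: [0.57, 0.821, -0.0, 0.0]
force: [0.1, 1.7, 0.2]
width: 0.0852
finger_force: 0.0
```

Call:
{"op": "servo_tool", "data": {
  "motion": [
    [[0,0,-0.0917],[0.214,-0.447,0],85],
    [[0,0,-0.0917],[0.214,-0.447,0],85],
    [[0,0,-0.0917],[0.214,-0.447,0],85],
    [[0,0,-0.0917],[0.214,-0.447,0],85],
    [[0,0,-0.0917],[0.214,-0.447,0],85]
  ]
}}

```text
clock: 1.77
position: [0.5134, -0.2481, 0.404]
orientation: [0.682, 0.731, -0.0, -0.0]
force: [1.0, 0.3, -0.0]
width: 0.0851
finger_force: 0.0
```

Call:
{"op": "servo_tool", "data": {
  "motion": [
    [[0,0,0],[0,0,0],85]
  ]
}}

```text
clock: 1.85
position: [0.5141, -0.2496, 0.4029]
orientation: [0.683, 0.73, -0.001, -0.0]
force: [1.8, -0.8, -0.1]
width: 0.0851
finger_force: 0.0
```

Call:
{"op": "servo_tool", "data": {
  "motion": [
    [[0,0,0],[0,0,-0.09],85],
    [[0,0,0],[0,0,-0.18],85],
    [[0,0,0],[0,0,-0.25],85],
    [[0,0,0],[0,0,-0.25],85],
    [[0,0,0],[0,0,-0.25],85]
  ]
}}

```text
clock: 2.27
position: [0.5123, -0.2448, 0.3043]
orientation: [0.682, 0.732, -0.0, -0.001]
force: [-0.1, -0.0, 1.7]
width: 0.085
finger_force: 0.0
```

```bash
python3 - <<'E'
from plant import robot,cams
import cv2
s=robot.sense();print(s["position"],s["orientation"])
a=cams.capture("scene")["image"][100:220,90:290];b=cams.capture("top")["image"][120:240,240:440]
cv2.imwrite("pics/pre.png",cv2.resize(cv2.hconcat([a,b]),None,fx=2,fy=2)[:,:,::-1])
E
```

```text
[ 0.51231007 -0.24475683  0.30429158] [ 6.81630550e-01  7.31695188e-01 -4.11644959e-04 -1.33256068e-03]
```

View pics/pre.png

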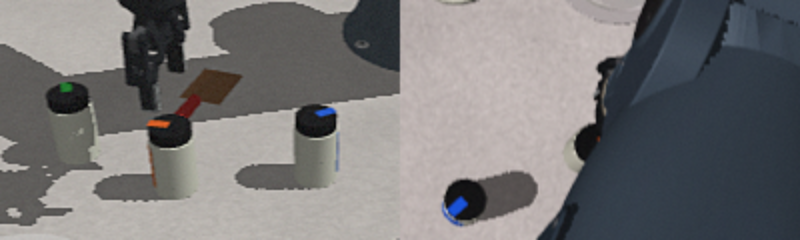

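The scene crop shows the orange jar's lid at about (170,130), with the open fingers straddling it from above. The blue and green jars are well clear, and the arm hides the lid in the top view. Descending now.

Call:
{"op": "servo_tool", "data": {
  "motion": [
    [[0,0,0],[0,0.004,-0.06],85],
    [[0,0,0],[0,0.004,-0.12],85],
    [[0,0,0],[0,0.004,-0.18],85],
    [[0,0,0],[0,0.004,-0.22],85],
    [[0,0,0],[0,0.004,-0.245],85]
  ]
}}

```text
clock: 2.78
position: [0.5133, -0.2437, 0.2069]
orientation: [0.682, 0.732, 0.0, 0.0]
force: [-0.2, -0.5, 0.2]
width: 0.0847
finger_force: 0.0
```

Call:
{"op": "servo_tool", "data": {
  "motion": [
    [[0,0,0],[0,0,0],85],
    [[0,0,0],[0,0,0],70],
    [[0,0,0],[0,0,0],62],
    [[0,0,0],[0,0,0],50],
    [[0,0,0],[0,0,0],50]
  ],
  "newtons": 30
}}

```text
clock: 3.2
position: [0.5133, -0.2439, 0.2085]
orientation: [0.682, 0.732, 0.0, 0.001]
force: [-3.2, 0.2, 9.7]
width: 0.0557
finger_force: 25.4
```

Call:
{"op": "servo_tool", "data": {
  "motion": [
    [[0,0,0],[0,0,0],50],
    [[0,0,0],[0,0,0],50],
    [[0,0,0],[0,0,0],50],
    [[0,0,0],[0,0,0],50],
    [[0,0,0],[0,0,0],50]
  ]
}}

```text
clock: 3.62
position: [0.5133, -0.2439, 0.2084]
orientation: [0.682, 0.732, 0.0, 0.001]
force: [-2.5, -0.8, 8.8]
width: 0.0555
finger_force: 25.4
```

Call:
{"op": "servo_tool", "data": {
  "motion": [
    [[0,0,0],[0,0,0.01],50],
    [[0,0,0],[0,0,0.06],50],
    [[0,0,0],[0,0,0.13],50],
    [[0,0,0],[0,0,0.21],50],
    [[0,0,0],[0,0,0.29],50]
  ],
  "newtons": 40
}}

```text
clock: 4.03
position: [0.5125, -0.2433, 0.3246]
orientation: [0.682, 0.732, 0.0, -0.0]
force: [1.4, -0.6, -2.9]
width: 0.0556
finger_force: 38.6
```

Call:
{"op": "servo_tool", "data": {
  "motion": [
    [[0,0,0],[0,0,0.05],50],
    [[0,0,0],[0,0,0.1],50],
    [[0,0,0],[0,0,0.12],50],
    [[0,0,0],[0,0,0.12],50]
  ]
}}

```text
clock: 4.37
position: [0.5132, -0.2437, 0.3729]
orientation: [0.682, 0.732, 0.001, 0.002]
force: [1.1, -0.2, -2.1]
width: 0.0552
finger_force: 38.6
```

```bash
python3 - <<'E'
from plant import robot,cams
import cv2
s=robot.sense();print(s["position"],s["force"],s["width"])
a=cams.capture("scene")["image"][40:240,90:290]
cv2.imwrite("pics/lift.png",cv2.resize(a,None,fx=3,fy=3)[:,:,::-1])
E
```

```text
[ 0.51318328 -0.24370299  0.3728818 ] [ 1.06415254 -0.15309589 -2.09303847] 0.055165780600298746
```

View pics/lift.png

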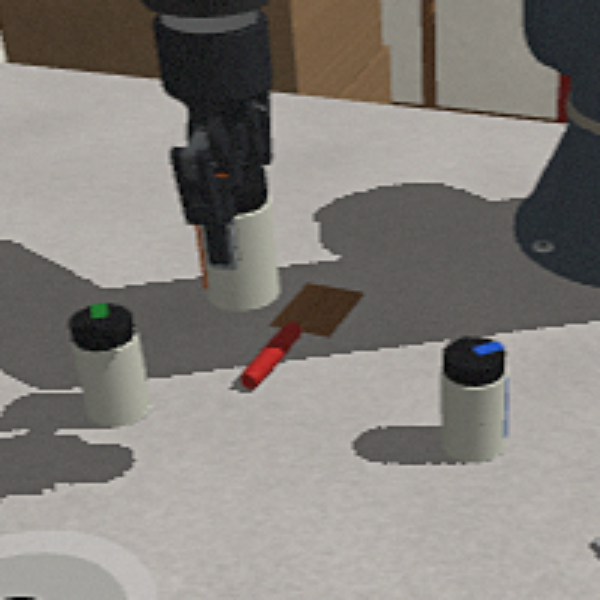

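The jar hangs upright between the fingers at about (240,250) in the crop. The green jar (108,365) and blue jar (473,400) still stand in place. Carrying it to the pad now.

Call:
{"op": "servo_tool", "data": {
  "motion": [
    [[0,0,0.03],[0.004,0.03,0],50],
    [[0,0,0.067],[0.009,0.08,0],50],
    [[0,0,0.104],[0.014,0.13,0],50],
    [[0,0,0.14],[0.02,0.18,0],50],
    [[0,0,0.177],[0.026,0.232,0],50]
  ]
}}

```text
clock: 4.83
position: [0.5228, -0.1499, 0.3689]
orientation: [0.452, 0.892, -0.0, -0.001]
force: [-0.4, -0.0, -1.7]
width: 0.0553
finger_force: 38.7
```

Call:
{"op": "servo_tool", "data": {
  "motion": [
    [[0,0,0.035],[0.005,0.046,0],50],
    [[0,0,0.071],[0.01,0.093,0],50],
    [[0,0,0.106],[0.015,0.139,0],50],
    [[0,0,0.142],[0.021,0.186,0],50],
    [[0,0,0.177],[0.026,0.232,0],50]
  ]
}}

```text
clock: 5.25
position: [0.5333, -0.057, 0.369]
orientation: [0.19, 0.982, -0.0, -0.001]
force: [0.1, -0.7, -3.0]
width: 0.055
finger_force: 38.7
```

Call:
{"op": "servo_tool", "data": {
  "motion": [
    [[0,0,0.035],[0.005,0.046,0],50],
    [[0,0,0.071],[0.01,0.093,0],50],
    [[0,0,0.106],[0.015,0.139,0],50],
    [[0,0,0.142],[0.021,0.186,0],50],
    [[0,0,0.177],[0.026,0.232,0],50]
  ]
}}

```text
clock: 5.67
position: [0.5437, 0.0358, 0.369]
orientation: [-0.087, 0.996, 0.0, -0.001]
force: [-0.3, -0.4, -2.7]
width: 0.055
finger_force: 38.7
```

Call:
{"op": "servo_tool", "data": {
  "motion": [
    [[0,0,0.037],[0.005,0.05,0],50],
    [[0,0,0.074],[0.01,0.1,0],50],
    [[0,0,0.111],[0.016,0.15,0],50],
    [[0,0,0.147],[0.021,0.2,0],50],
    [[0,0,0.177],[0.026,0.232,0],50]
  ]
}}

```text
clock: 6.08
position: [0.5541, 0.1293, 0.3689]
orientation: [-0.357, 0.934, 0.0, -0.001]
force: [-0.0, 0.6, -3.2]
width: 0.0553
finger_force: 38.7
```

Call:
{"op": "servo_tool", "data": {
  "motion": [
    [[0,0,0],[0,0,0],50],
    [[0,0,0],[0,0,0],50],
    [[0,0,0],[0,0,0],50],
    [[0,0,0],[0,0,0],50]
  ]
}}

```text
clock: 6.42
position: [0.5543, 0.1269, 0.3702]
orientation: [-0.353, 0.936, -0.0, -0.0]
force: [0.5, 0.7, -2.9]
width: 0.0553
finger_force: 38.8
```

```bash
python3 - <<'E'
from plant import robot,cams
import cv2,numpy as np
from scipy.spatial.transform import Rotation as R
s=robot.sense();M=R.from_quat(s["orientation"]).as_matrix();print(s["position"],s["force"],s["width"],"tool y yaw",np.degrees(np.arctan2(M[1,1],M[0,1])),M[:,2])
a=cams.capture("scene")["image"][90:290,230:430]
cv2.imwrite("pics/over.png",cv2.resize(a,None,fx=3,fy=3)[:,:,::-1])
E
```

```text
[0.55426645 0.12689337 0.3701708 ] [ 0.54458753  0.67747649 -2.93407634] 0.05529818975043547 tool y yaw 131.3415963658838 [-8.51152848e-04 -3.36464948e-04 -9.99999581e-01]
```

View pics/over.png

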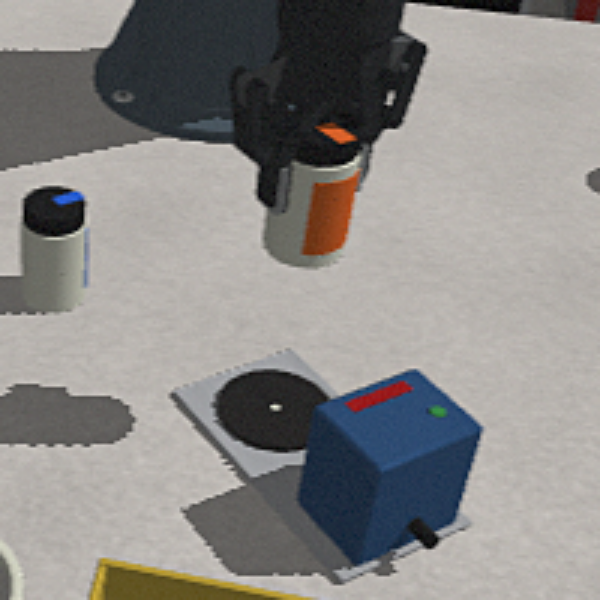

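The crop shows the jar upright at about (312,200), its orange label turned towards the reader block, above the pad with its dot at (275,408). Lowering it now.

Call:
{"op": "servo_tool", "data": {
  "motion": [
    [[0,0,0],[0,0,-0.06],50],
    [[0,0,0],[0,0,-0.14],50],
    [[0,0,0],[0,0,-0.22],50],
    [[0,0,0],[0,0,-0.29],50],
    [[0,0,0],[0,0,-0.34],50]
  ]
}}

```text
clock: 6.88
position: [0.5536, 0.1268, 0.2322]
orientation: [-0.353, 0.935, 0.0, -0.001]
force: [-0.4, 0.3, -2.0]
width: 0.0552
finger_force: 38.8
```

Call:
{"op": "servo_tool", "data": {
  "motion": [
    [[0,0,0],[0,0,-0.005],50],
    [[0,0,0],[0,0,-0.01],50],
    [[0,0,0],[0,0,-0.015],50],
    [[0,0,0],[0,0,-0.02],50],
    [[0,0,0],[0,0,-0.02],50]
  ]
}}

```text
clock: 7.3
position: [0.5548, 0.1276, 0.2277]
orientation: [-0.354, 0.935, -0.0, 0.001]
force: [-1.2, -0.3, -3.1]
width: 0.0553
finger_force: 38.8
```

Call:
{"op": "servo_tool", "data": {
  "motion": [
    [[0,0,0],[0,0,-0.004],50],
    [[0,0,0],[0,0,-0.008],50],
    [[0,0,0],[0,0,-0.012],50],
    [[0,0,0],[0,0,-0.016],50],
    [[0,0,0],[0,0,-0.016],50]
  ]
}}

```text
clock: 7.72
position: [0.5543, 0.1276, 0.22]
orientation: [-0.354, 0.935, 0.0, -0.0]
force: [0.2, 0.3, -2.4]
width: 0.0556
finger_force: 38.8
```

Call:
{"op": "servo_tool", "data": {
  "motion": [
    [[0,0,0],[0,0,-0.002],50],
    [[0,0,0],[0,0,-0.004],50],
    [[0,0,0],[0,0,-0.005],50],
    [[0,0,0],[0,0,-0.005],50]
  ]
}}

```text
clock: 8.05
position: [0.5545, 0.1277, 0.2186]
orientation: [-0.354, 0.935, 0.0, 0.0]
force: [-0.6, -0.7, 2.0]
width: 0.0549
finger_force: 39.3
```

Contact. I'll press about 1 mm further, then release; the pads swing up as they open.

Call:
{"op": "servo_tool", "data": {
  "motion": [
    [[0,0,0],[0,0,-0.002],50],
    [[0,0,0],[0,0,-0.003],50],
    [[0,0,0],[0,0,-0.003],50]
  ],
  "newtons": 20
}}

```text
clock: 8.3
position: [0.5545, 0.1277, 0.2184]
orientation: [-0.354, 0.935, 0.0, 0.001]
force: [-7.8, -2.0, 21.7]
width: 0.0552
finger_force: 41.1
```

Call:
{"op": "servo_tool", "data": {
  "motion": [
    [[0,0,0],[0,0,0],58],
    [[0,0,0],[0,0,0],62],
    [[0,0,0],[0,0,0],70],
    [[0,0,0],[0,0,0],80],
    [[0,0,0],[0,0,0],85]
  ]
}}

```text
clock: 8.72
position: [0.5544, 0.1277, 0.217]
orientation: [-0.354, 0.935, 0.0, -0.0]
force: [-0.7, -0.4, 0.3]
width: 0.085
finger_force: 0.0
```

Call:
{"op": "servo_tool", "data": {
  "motion": [
    [[0,0,0],[0,0,0],85],
    [[0,0,0],[0,0,0],85],
    [[0,0,0],[0,0,0.03],85],
    [[0,0,0],[0,0,0.07],85],
    [[0,0,0],[0,0,0.12],85]
  ]
}}

```text
clock: 9.13
position: [0.554, 0.1275, 0.2647]
orientation: [-0.354, 0.935, 0.0, -0.001]
force: [0.7, -0.8, 0.0]
width: 0.0848
finger_force: 0.0
```

Call:
{"op": "servo_tool", "data": {
  "motion": [
    [[0,0,0],[0,0,0.08],85],
    [[0,0,0],[0,0,0.17],85],
    [[0,0,0],[0,0,0.26],85],
    [[0,0,0],[0,0,0.35],85],
    [[0,0,0],[0,0,0.4],85]
  ]
}}

```text
clock: 9.55
position: [0.5543, 0.1276, 0.4292]
orientation: [-0.354, 0.935, -0.0, 0.002]
force: [1.5, 1.5, 0.6]
width: 0.0851
finger_force: 0.0
```

Call:
{"op": "servo_tool", "data": {
  "motion": [
    [[0,0,0],[-0.1,-0.5,0],85],
    [[0,0,0],[-0.1,-0.5,0],85],
    [[0,0,0],[-0.1,-0.5,0],85],
    [[0,0,0],[-0.1,-0.5,0],85],
    [[0,0,0],[-0.1,-0.5,0],85]
  ]
}}

```text
clock: 9.97
position: [0.5135, -0.0743, 0.4253]
orientation: [-0.354, 0.935, -0.0, 0.0]
force: [0.3, -0.1, -0.1]
width: 0.0852
finger_force: 0.0
```

Call:
{"op": "servo_tool", "data": {
  "motion": [
    [[0,0,0],[0,0,0],85],
    [[0,0,0],[0,0,0],85],
    [[0,0,0],[0,0,0],85]
  ]
}}

```text
clock: 10.22
position: [0.5144, -0.0723, 0.4251]
orientation: [-0.354, 0.935, 0.0, 0.0]
force: [-0.0, 0.4, 0.5]
width: 0.0854
finger_force: 0.0
```

```bash
python3 - <<'E'
from plant import robot,cams
from h import *
d={n:cams.capture(n) for n in("scene","top")};pickle.dump(d,open("c1.pkl","wb"))
a=d["scene"]["image"][120:290,230:430];b=d["top"]["image"][80:250,110:310]
cv2.imwrite("pics/end.png",cv2.resize(cv2.hconcat([a,b]),None,fx=2,fy=2)[:,:,::-1])
T=d["top"]
for s,c in comps(T,(3,150,100),(18,255,255))[0]:print(s,c,onz(T,c,.105))
E
```

```text
[ 0 11 46  1 46] [22.5 11. ] [1.00559698 0.57343146 0.105     ]
[90 15 15 21 24] [97.375      25.16666667] [0.9624585  0.37326947 0.105     ]
[134  29   2   6  10] [134.4  31.1] [0.94434857 0.27516841 0.105     ]
[154  28  51   1  51] [179.  28.] [0.95182519 0.15807882 0.105     ]
[180 167  10  10  58] [184.5        171.39655172] [0.56542045 0.13733705 0.105     ]
[ 64 221  14  15 153] [ 70.88235294 228.03921569] [0.42900885 0.41005738 0.105     ]
```

View pics/end.png

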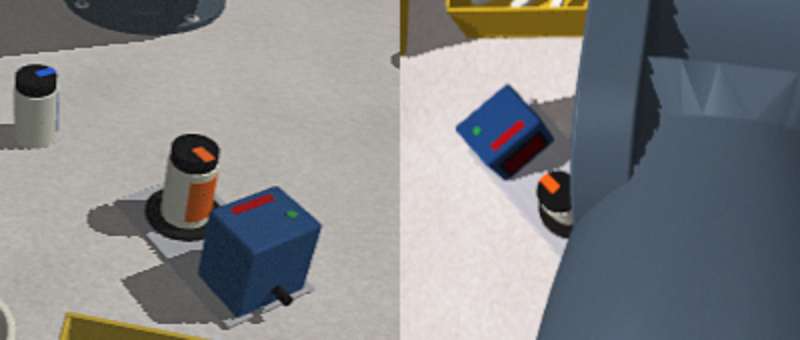

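The jar stands upright on the pad, at (190,185) in the scene crop, with its label facing the block. The bar's position puts the jar's centre within about 2 mm of the pad's centre. One angle check, then I'll hand in.

```bash
python3 - <<'E'
from h import *
from plant import robot
T=pickle.load(open("c1.pkl","rb"))["top"]
I=T["image"][160:184,174:198];h=cv2.cvtColor(cv2.resize(I,None,fx=8,fy=8,interpolation=cv2.INTER_CUBIC),cv2.COLOR_RGB2HSV)
m=cv2.inRange(h,(3,150,110),(18,255,255))
b=cv2.boxPoints(cv2.minAreaRect(max(cv2.findContours(m,0,2)[0],key=cv2.contourArea)))
w=np.array([onz(T,(174+p[0]/8-.5,160+p[1]/8-.5),.105) for p in b]);e=max((w[1]-w[0],w[2]-w[1]),key=np.linalg.norm)
a=np.degrees(np.arctan2(e[1],e[0]))%180;print(np.linalg.norm(e),a)
if abs(a-41)<6:print(robot.sign_off())
E
```

```text
0.0248488271872471 43.75272912546842
the job is handed in; nothing more can be done
None
```

The orange jar is booked in: it stands upright within about 2 mm of the pad's centre, label about 3° off facing the red window, gripper released and clear, the other two jars not touched, and the job was handed in at about 10 s.

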